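File a tested sample through the archive chute's flap

TASK

Take the flat push blade out of its slotted holder and use its nose to push the aluminium sample along the chute, through the sprung flap and on, gently, until it has pressed in the sprung plate somewhere at the far end of the chute; touch the sample with the blade only, never with the gripper. Then draw the blade out so that the flap swings shut behind the sample, and put the blade back down into its slot, standing on its edge, nose the same way as before, fully home and let go. Leave the steel disc, the square steel plate and the jar near by where they are.

Things in the scene. Friction and masses are not known exactly. Their poses are not given: they have to be found in the camera images.
- gate (a point): Middle of the chute's gate, on the deck (8 mm above the bench). Chute fixed; +y is the push direction, level. Open channel from y = -202 mm to the gate at y = 0, between rails 58 mm apart inside, 6 mm thick, 22 mm high; deck at z = 0. From y = 0 to 213 mm a closed, see-through hood, 58 mm wide inside, 78 mm high outside; the gate opening is 66 mm high
- flap (a joint): Angle (rad) of the gate's steel flap, 54 wide, 62 mm long, hinged at its top edge 66 mm above the deck, 2 mm past gate: 0 shut, grows swinging inward (+y of gate), up to 1.5. A light spring (0.5 N at its lower edge when shut, 1 to 2 N open) closes it; it rides on what lies under it and falls shut once the sample's tail is 56 mm or more past the gate and the blade is out
- plate (a joint): Travel (m) of the sprung plate (50 mm wide, 3 to 39 mm above the deck) inside the hood, facing the gate: 0 at rest, up to 0.012 as the sample presses it along the push direction; 3 N to start, 9 N to bottom. 4 mm or more counts as pressed in. Its face rests somewhere 140 to 170 mm past the gate, different each time. Let go, it springs back to 0 and may push the sample back with it
- sample_mid (a point): Centre of the sample, a plain aluminium bar 50 mm wide (x), 80 mm long (y, along the channel) and 30 mm high (z), 0.2 to 0.45 kg. It starts lying flat on the deck of the open channel before the gate
- blade_grip (a point): Where to pinch the push blade from above, across its thickness: centre of its tab. A grey plate 8 mm thick (x) standing on edge: a bar 190 mm long (y, nose at +y), 26 mm high (z), with a tab 55 mm long up to 78 mm above its lower edge. This point is 56 mm above the lower edge, 142 mm behind the nose's end, 48 mm ahead of the rear end. 0.11 kg. Starts seated in the holder's slot
- blade_nose (a point): Centre of the blade's nose end face (steel tip), 13 mm above its lower edge; axes as the blade (+y forward). Pushing takes 3 to 15 N here; gripped with less than about 80 N the blade may pitch in the grip
- slot_floor (a point): Centre of the slot's floor in the black holder (fixed), 10 mm above the bench. The slot runs along y, 100 mm long, open at both ends, 11 mm wide, 18 mm deep under a flared mouth; holder 64 mm wide (x), its top 25 mm above this point. The seated blade rests on this floor, its mid-length over this point, nose to +y: blade_grip is then 56 mm above and 47 mm towards -y
- disc: Steel disc 60 mm across, 16 mm high, loose on the bench; origin under its centre. Leave alone
- block: Steel square plate 60 x 60 x 20 mm, loose on the bench; origin under its centre. Leave alone
- jar: White jar with a black cap, 60 mm across, 85 mm high, loose; origin under its centre. Leave alone
- blade: The push blade itself; origin under its middle, on its lower edge; axes as blade_grip
- sample: The sample itself; origin at the centre of its underside; axes as sample_mid
Things that resemble listed ones, but are neither listed nor needed, are in the scene too. Leave any red or yellow look-alike of the sample alone.

How it is judged:
By the outcome, as a careful person would: the job done as asked, in the order asked, and still so for the second after the job is handed in, with the robot touching nothing.
It also fails if it takes over 61 s, if anything falls off the work surface, if the arm or the gripper's body presses on something with over 40 N, if the wrist force passes 120 N, or if a joint passes its speed limit or range.

ROBOT

A 6-joint arm with a two-finger parallel gripper is mounted at the origin on the work surface. World frame = base frame: x ahead of the robot, y to its left, z up, the work surface at z = 0. Lengths are in m, angles in rad, forces in N, time in s.
With the tool pointing down it reaches from about 0.425 to 0.95 m from the base axis. Payload 3.5 kg.
Tool frame: the origin (TCP) lies at the very end of the fingers, on their centre line; the grasp point (between the pads) lies 19 mm behind it (ctrl.grip_point_offset is the distance from the TCP to the grasp point, in m); z points along the fingers, y is the line along which they close (so a half turn about z gives the same grasp; the last joint's range is limited). The gripper opens to 85 mm and grips with 20 to 120 N. Pads are 22 mm wide; open, the fingers measure 114 mm over their backs; the gripper's body (76 mm by 85 mm) begins 54 mm behind the grasp point. The pads swing forward as they close: fully open they stand 13 mm farther back than shut.
Start: joints at [-1.366, 0.286, 1.577, -0, 1.279, -0.15], TCP at [0.235, -0.633, 0.21] pointing down, gripper open.
Joint ranges: [-2.77, 2.77], [-0.9, 2.22], [0.21, 2.48], [-1.53, 4.67], [0.24, 2.81], [-2.84, 2.84]. Speed limits (rad/s): [2.79, 2.79, 3.14, 3.14, 3.14, 3.14].

INTERFACE

Orientations are given as a unit quaternion [x, y, z, w].
In Python, from plant import ctrl gives the robot as it stands. The module is installed in compiled form; this text tells all that it offers.
- The arm moves only by the shell command python3 -m pendant 'ROWS' [OPENING] [FORCE]. ROWS is JSON, a list of rows, each an object of numbers: "dx", "dy", "dz": the shift along the tool's x, y, z in cm; "twist": the turn about the tool's z in degrees. A call has 1 to 10 rows; each row is the pose to reach, as a shift and turn from the pose commanded when the call began, along the tool's axes at that moment; what a row does not reach only later rows make up. A row lasts 1/8 s, in which the tool goes at most 62.5 mm and 10.7 degrees, less where a joint would pass 70% of its speed; a pose out of reach is approached as far as the arm can. A call with a gripper value outside its range is refused whole. OPENING is the opening in per cent of the stroke, from 0 (shut) to 100 (fully open), set as the call begins (- or left out, the last holds). The fingers move at their own pace and stop on an object; FORCE is the grip in N (left out, the last holds). Time passes only in rows, so rows that repeat a pose let the fingers close. It gives the time, the measured TCP pose, the force, the opening and the grip force at its end, in the units of the state.
- ctrl.get_state(): the state, without advancing time (a new reading comes with each control period).
- ctrl.read_camera(name): name is "side" or "top" or "wrist"; returns a dict with "img" (384x512x3 uint8, red, green, blue), "depth" (384x512 float32, m along the optical axis (not along the pixel's ray), 0 where there is no reading), "camera_matrix" (3x3 intrinsics, pixels), "xyz" and "rotation" of the camera in the world; the wrist camera has in their place "tool_from_camera" (4x4, takes a point from camera to tool coordinates, whose origin is the TCP and whose axes are the flange's). Camera axes: x right, y up, looking along -z (the intrinsics and any distortion apply to the point x, -y, -z); pixel columns grow to the right and rows downward; lengths in m; the calibration is good to about 2 mm. A picture is of the moment at which its call begins: read the wrist's pose just before it.
- ctrl.sign_off(): hands the job in; it is judged then, once.
The state is a dict: "time": time; "qpos": joint angles; "dq": joint speeds; "joint_efforts": joint torques, N m; "eef_pos": TCP position; "tcp_rot": TCP orientation; "contact_force": force on the tool from outside, world axes, zero at the start; "wrist_torque": the same for the moment, N m; "opening": opening from 0.0 (shut) to 1.0 (fully open); "finger_force": force on a finger pad.
Only numpy, scipy, OpenCV 4.12 (cv2) and the standard library are available. Lean on these libraries where they do the work, as an engineer would, in place of code of your own. Each camera call takes 0.05 s, during which the arm holds its last target. There are 200 camera calls.

## Working session

There is one attempt and no reset: what is moved stays moved. The work goes in short steps, Python scripts to look and compute and a shell command to move; the robot and the scene stay as the last step left them, time stands still between calls to the robot, and variables do not carry over. Pictures are saved under pics/ and viewed, at most 13 in all, crops included, and the job is handed in when it is done.

```bash
mkdir -p pics; cat > h.py <<'E'
import numpy as np, cv2
from scipy.spatial.transform import Rotation as R
from plant import ctrl
def cap(n,f=None):
    s=ctrl.get_state(); c=ctrl.read_camera(n)
    if n=='wrist':
        T=np.eye(4);T[:3,:3]=R.from_quat(s['tcp_rot']).as_matrix();T[:3,3]=s['eef_pos']
        M=T@np.array(c['tool_from_camera']); c['rotation']=M[:3,:3]; c['xyz']=M[:3,3]
    if f: cv2.imwrite('pics/'+f,c['img'][:,:,::-1])
    np.savez('pics/'+n+'.npz',**{k:np.array(c[k]) for k in('img','depth','camera_matrix','xyz','rotation')})
    return c
def pts(c,uv,z=None):
    K=np.array(c['camera_matrix']);out=[]
    for u,v in uv:
        d=np.array([(u-K[0,2])/K[0,0],-(v-K[1,2])/K[1,1],-1.])
        Rm=np.array(c['rotation']).reshape(3,3);x=np.array(c['xyz'])
        if z is None: t=c['depth'][int(round(v)),int(round(u))]
        else: t=(z-x[2])/(Rm@d)[2]
        out.append(x+Rm@d*t)
    return np.array(out)
E
python3 - <<'E'
from h import *
np.set_printoptions(precision=4,suppress=True)
print(ctrl.get_state())
a=[cap(n)for n in('top','side','wrist')]
print([k for k in a[0]],a[0]['xyz'],a[1]['xyz'])
cv2.imwrite('pics/1.png',cv2.resize(a[0]['img'],(800,600),interpolation=cv2.INTER_CUBIC)[:,:,::-1])
cv2.imwrite('pics/2.png',cv2.resize(a[1]['img'],(800,600),interpolation=cv2.INTER_CUBIC)[:,:,::-1])
E
```

```text
{'time': 0.0, 'qpos': array([-1.366 ,  0.2872,  1.5782,  0.    ,  1.2786, -0.15  ]), 'dq': array([-0.    , -0.0004,  0.0003, -0.0021,  0.0007, -0.0008]), 'joint_efforts': array([  0.0014, -40.5984, -29.2621,  -0.    ,   0.0059,   0.    ]), 'eef_pos': array([ 0.2344, -0.6323,  0.2089]), 'tcp_rot': array([ 0.9843,  0.1764, -0.    , -0.0012]), 'contact_force': array([0.1362, 0.2234, 0.2246]), 'wrist_torque': array([ 0.0228, -0.0383, -0.0704]), 'finger_force': 0.0, 'opening': 1.003099130271071}
['img', 'depth', 'camera_matrix', 'xyz', 'rotation'] [ 0.4241 -0.0507  0.9045] [0.257  0.5982 0.8704]
```

View pics/1.png

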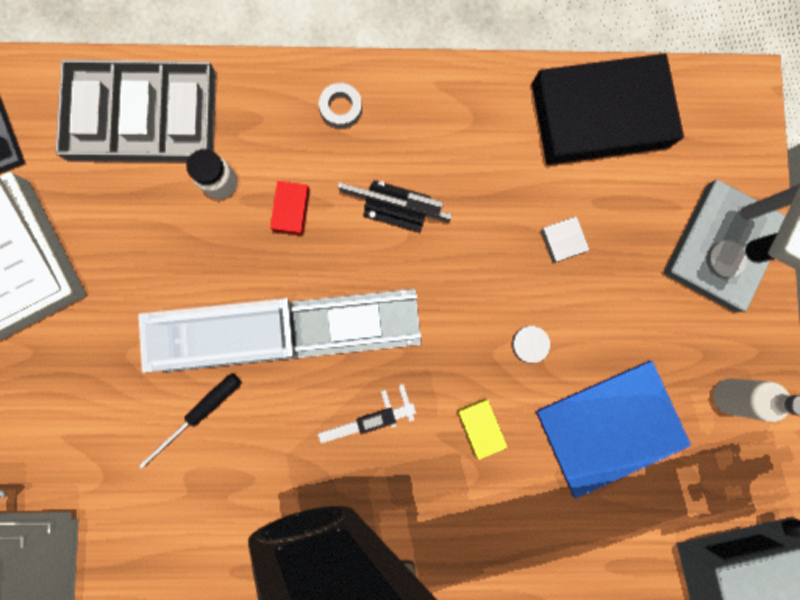

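View pics/2.png

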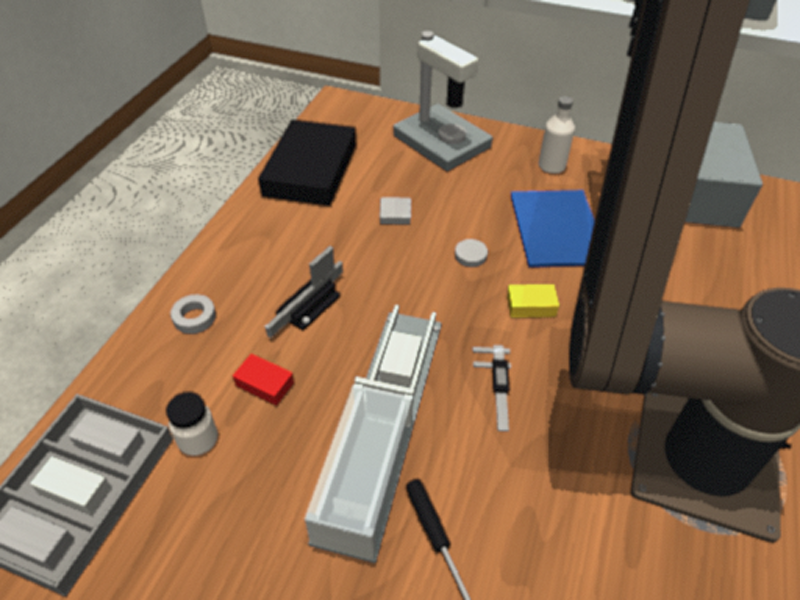

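The top view shows the blade in the black holder at about (395,205), with the nose left at (338,186) and the tab at (425,204). The chute runs from (420,318) to (140,345) with its gate near (292,328). Candidates for the sample: the grey bar in the channel (355,322), the red block (290,207), the yellow block (482,428) and the grey blocks in the tray (88,107). The bar in the channel fits, since it lies on the deck before the gate. I'll confirm it in an enlarged crop.

```bash
python3 - <<'E'
import numpy as np,cv2
from h import *
np.set_printoptions(precision=4,suppress=True)
c=dict(np.load('pics/top.npz'))
im=c['img'][108:242,85:295]
cv2.imwrite('pics/3.png',cv2.resize(im,None,fx=3.8,fy=3.8,interpolation=cv2.INTER_CUBIC)[:,:,::-1])
P=pts(c,[(u,v) for v in range(384) for u in range(512)]).reshape(384,512,3)
np.save('pics/P.npy',P)
# tab top: points with z 0.07-0.1 near blade
m=(P[...,2]>0.07)&(P[...,2]<0.1); m[:105]=0;m[155:]=0;m[:,:215]=0;m[:,300:]=0
q=P[m];print('tab',len(q),q.mean(0),q.min(0),q.max(0))
for z0,z1,n in((.03,.042,'bar'),):
    m=(P[...,2]>z0)&(P[...,2]<z1);m[:110]=0;m[155:]=0;m[:,:212]=0;m[:,300:]=0
    q=P[m];print(n,len(q),q.mean(0),q.min(0),q.max(0)); 
    r=cv2.fitLine(q[:,:2].astype(np.float32),cv2.DIST_HUBER,0,.01,.01).ravel();print(r,np.degrees(np.arctan2(r[1],r[0])))
m=(P[...,2]>.034)&(P[...,2]<.042);m[:185]=0;m[225:]=0;m[:,:195]=0;m[:,260:]=0
q=P[m];print('sample',len(q),q.mean(0),cv2.minAreaRect((q[:,:2]*1000).astype(np.float32)))
E
```

```text
Traceback (most recent call last):
  File "h.py", line 16, in pts
    Rm=np.array(c['rotation']).reshape(3,3);x=np.array(c['xyz'])
ValueError: cannot reshape array of size 4 into shape (3,3)
```

View pics/3.png

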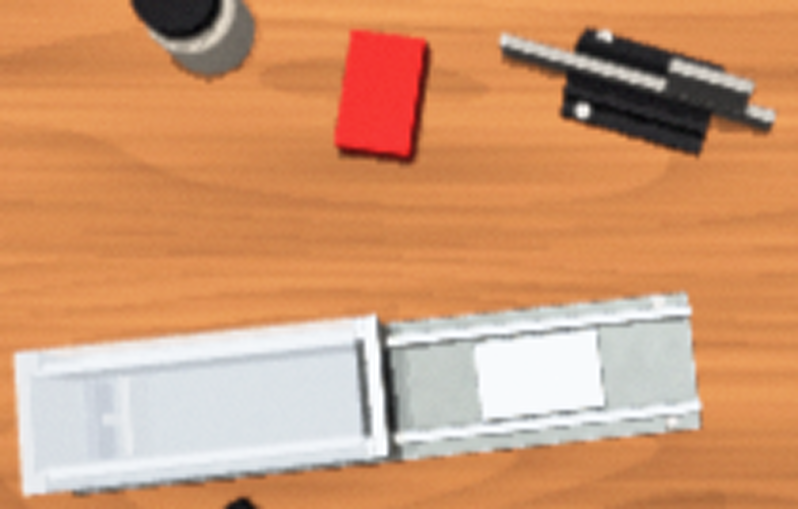

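The crop shows the bar at (540,376), plain aluminium and lying between the rails before the gate, so it is the sample. Also visible are the blade nose (502,43), the rear end (772,120), the tab top from (672,67) to (750,86), and the sprung plate's face near (122,415).

```bash
sed -i "s/Rm=np.array(c\['rotation'\]).reshape(3,3)/Rm=np.array(c['rotation']);Rm=R.from_quat(Rm).as_matrix() if Rm.size==4 else Rm/" h.py
python3 - <<'E'
import numpy as np,cv2
from h import *
np.set_printoptions(precision=4,suppress=True)
c=dict(np.load('pics/top.npz'))
P=pts(c,[(u,v) for v in range(384) for u in range(512)]).reshape(384,512,3)
def reg(z0,z1,v0,v1,u0,u1):
    s=P[v0:v1,u0:u1].reshape(-1,3);return s[(s[:,2]>z0)&(s[:,2]<z1)]
def line(q):
    r=cv2.fitLine(q[:,:2].astype(np.float32),cv2.DIST_HUBER,0,.001,.001).ravel();print(' line',r,np.degrees(np.arctan2(r[1],r[0])))
for n,a in dict(tab=(.07,.1,108,155,215,300),bar=(.031,.042,108,155,214,300),sample=(.034,.044,188,222,195,260),rails=(.024,.034,180,235,190,272),hood=(.08,.092,180,245,85,192)).items():
    q=reg(*a);print(n,len(q),np.median(q,0),q.min(0),q.max(0),cv2.minAreaRect((q[:,:2]*1000).astype(np.float32)));
    if n in('tab','bar'):line(q)
f=lambda L:[(u/3.8+85-.37,v/3.8+108-.37) for u,v in L]
print('blade nose,rear',pts(c,f([(502,43),(772,120)]),.036))
print('tab',pts(c,f([(672,67),(752,87)]),.088))
print('rail in up/lo',pts(c,f([(390,342),(688,313),(397,434),(698,402)]),.030))
print('deck end',pts(c,f([(688,294),(700,430)]),.008))
print('hood gate top corners',pts(c,f([(376,316),(386,458)]),.086),'far',pts(c,f([(14,353),(24,494)]),.086))
print('sample',pts(c,f([(474,345),(597,333),(605,407),(483,419)]),.038))
print('plate',pts(c,f([(120,377),(130,455)]),.047))
E
```

```text
tab 122 [ 0.6527 -0.1086  0.0875] [ 0.6428 -0.1354  0.0701] [ 0.6633 -0.0831  0.0913] ((653.5670166015625, -108.68280029296875), (54.356109619140625, 8.740756034851074), 74.29246520996094)
 line [ 0.2582  0.9661  0.6489 -0.1175] 75.038956
bar 387 [ 0.6689 -0.0523  0.0352] [ 0.6373 -0.1537  0.031 ] [0.6954 0.0264 0.0417] ((663.9627075195312, -63.03337097167969), (188.09524536132812, 36.10091781616211), 69.10195922851562)
 line [ 0.2916  0.9565  0.6628 -0.0687] 73.04625
sample 663 [0.4698 0.0012 0.0381] [ 0.4357 -0.0477  0.0342] [0.4974 0.0413 0.0434] ((465.67620849609375, -2.45159912109375), (57.52177429199219, 85.1469497680664), 6.788212776184082)
rails 403 [ 0.4506 -0.0031  0.0302] [ 0.4259 -0.105   0.0244] [0.5132 0.0916 0.0339] ((470.4248962402344, -3.936492919921875), (70.00049591064453, 196.87298583984375), 6.058130741119385)
hood 3523 [0.4488 0.2044 0.0854] [0.3964 0.0886 0.0801] [0.5023 0.3142 0.0901] ((448.6323547363281, 201.90431213378906), (86.02059936523438, 219.44265747070312), 6.082388401031494)
blade nose,rear [[ 0.6901  0.0267  0.036 ]
 [ 0.6391 -0.1529  0.036 ]]
tab [[ 0.6597 -0.0842  0.088 ]
 [ 0.6473 -0.1344  0.088 ]]
rail in up/lo [[ 0.4911  0.0981  0.03  ]
 [ 0.5105 -0.0968  0.03  ]
 [ 0.4313  0.0925  0.03  ]
 [ 0.452  -0.1032  0.03  ]]
deck end [[ 0.5256 -0.098   0.008 ]
 [ 0.4339 -0.1058  0.008 ]]
hood gate top corners [[0.5028 0.0974 0.086 ]
 [0.4163 0.0897 0.086 ]] far [[0.4798 0.3147 0.086 ]
 [0.3952 0.305  0.086 ]]
sample [[ 0.4886  0.0426  0.038 ]
 [ 0.4966 -0.0371  0.038 ]
 [ 0.4485 -0.0424  0.038 ]
 [ 0.4408  0.0362  0.038 ]]
plate [[0.4673 0.2652 0.047 ]
 [0.4181 0.2571 0.047 ]]
```

```bash
cat >> h.py <<'E'
def go(x,y,z,ang):
    s=ctrl.get_state();T=R.from_quat(s['tcp_rot']).as_matrix()
    d=T.T@(np.array([x,y,z])-s['eef_pos'])*100
    a=np.degrees(np.arctan2(T[1,0],T[0,0]))
    print('tool d cm',d.round(2),'twist',round(-((ang-a+180)%360-180),2),'tilt',T[:,2].round(4),'pos',s['eef_pos'].round(4),'ang',round(a,2),'t',s['time'],'F',s['contact_force'].round(1),'open',round(s['opening'],3),s['finger_force'])
E
python3 - <<'E'
from h import *
c=dict(np.load('pics/top.npz'))
P=pts(c,[(u,v) for v in range(0,384,2) for u in range(0,512,2)])
a=np.array([.235,-.633]);d=np.array([.653,-.109])-a;L=np.hypot(*d);d/=L
r=P[:,:2]-a;t=r@d;n=np.abs(r@[-d[1],d[0]])
for k in np.arange(0.,.75,.05):
    m=(t>k)&(t<k+.05)&(n<.1)&(P[:,2]<.6);print(round(k,2),P[m,2].max().round(3) if m.any() else None,end='; ')
go(.6532,-.109,.15,74.3)
E
```

```text
0.0 0.005; 0.05 0.162; 0.1 0.117; 0.15 0.016; 0.2 0.016; 0.25 0.016; 0.3 0.013; 0.35 0.019; 0.4 0.023; 0.45 0.023; 0.5 0.005; 0.55 0.005; 0.6 0.089; 0.65 0.091; 0.7 0.04; tool d cm [ 57.45 -34.52   6.  ] twist -53.97 tilt [-4.0e-04  1.8e-03 -1.0e+00] pos [ 0.2344 -0.6324  0.2092] ang 20.33 t 0.15 F [ 0.2  0.4 -0.3] open 0.997 0.0
```

```bash
python3 -m pendant '[{"dx":4,"dy":-2.5,"dz":0,"twist":-3},{"dx":9,"dy":-5.5,"dz":0,"twist":-8},{"dx":14,"dy":-8.5,"dz":0,"twist":-14},{"dx":19,"dy":-11.5,"dz":0,"twist":-20},{"dx":24,"dy":-14.5,"dz":0,"twist":-26},{"dx":29,"dy":-17.5,"dz":0,"twist":-32},{"dx":34,"dy":-20.5,"dz":0,"twist":-38},{"dx":39,"dy":-23.5,"dz":0,"twist":-44},{"dx":44,"dy":-26.5,"dz":0,"twist":-50},{"dx":49,"dy":-29.5,"dz":0.5,"twist":-54}]' 60; python3 -c "
from h import *
go(.6532,-.109,.15,74.3)"
```

```text
time: 1.4
eef_pos: [0.5927, -0.1845, 0.2056]
tcp_rot: [0.796, 0.605, 0.0, 0.0]
contact_force: [0.8, 0.0, 0.9]
opening: 0.599
finger_force: 0.0
tool d cm [8.9  3.81 5.56] twist 0.18 tilt [ 8.e-04 -6.e-04 -1.e+00] pos [ 0.5927 -0.1845  0.2056] ang 74.48 t 1.4 F [0.8 0.  0.9] open 0.599 0.0
```

```bash
python3 -m pendant '[{"dx":4,"dy":1.9,"dz":2},{"dx":8.2,"dy":3.7,"dz":4.5},{"dx":8.9,"dy":3.8,"dz":5.5},{"dx":8.9,"dy":3.8,"dz":5.5},{"dx":8.9,"dy":3.8,"dz":5.5}]' ; python3 - <<'E'
from h import *
go(.6532,-.109,.15,74.3)
c=cap('wrist')
cv2.imwrite('pics/4.png',cv2.resize(c['img'],(800,600))[:,:,::-1])
q=pts(c,[(u,v) for v in range(384) for u in range(512)])
for n,z0,z1 in(('tab',.08,.095),('bar',.031,.04)):
    p=q[(q[:,2]>z0)&(q[:,2]<z1)&(np.hypot(q[:,0]-.66,q[:,1]+.07)<.14)]
    if len(p)>20:print(n,len(p),np.median(p,0),p.min(0),p.max(0),cv2.minAreaRect((p[:,:2]*1000).astype(np.float32)))
E
```

```text
tool d cm [8.9  3.81 5.56] twist 0.18 tilt [ 8.e-04 -6.e-04 -1.e+00] pos [ 0.5927 -0.1845  0.2056] ang 74.48 t 1.4 F [0.8 0.  0.9] open 0.599 0.0
tab 526 [ 0.65583471 -0.11026367  0.08784741] [ 0.64488375 -0.13814438  0.08023601] [ 0.66656648 -0.08420258  0.09057957] ((655.8726806640625, -111.3361587524414), (54.34333801269531, 8.176777839660645), 74.27617645263672)
bar 1675 [ 0.66952896 -0.05902594  0.03495155] [ 0.63992136 -0.15734107  0.03100807] [ 0.6945678  -0.01758645  0.03979476] ((662.7251586914062, -87.781494140625), (143.74598693847656, 29.176937103271484), 74.1558837890625)$[0]: bad value
```

View pics/4.png

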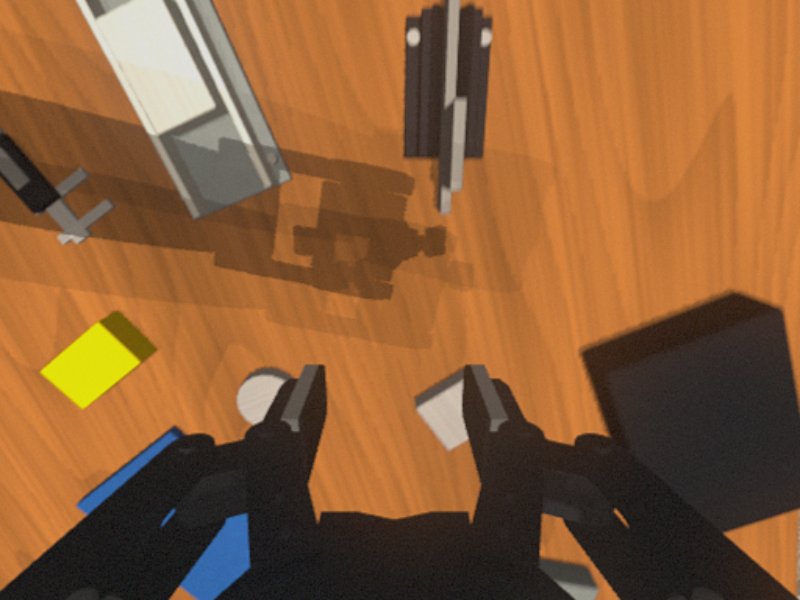

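The wrist view shows the tab top at (458,143) and the bar in the slot, but the move was refused, probably because the twist key was missing. I'll send it again with all keys.

```bash
python3 -m pendant '[{"dx":4,"dy":1.9,"dz":2,"twist":0},{"dx":8.2,"dy":3.7,"dz":4.5,"twist":0},{"dx":8.9,"dy":4.0,"dz":5.5,"twist":0},{"dx":8.9,"dy":4.0,"dz":5.5,"twist":0},{"dx":8.9,"dy":4.0,"dz":5.5,"twist":0}]' ; python3 - <<'E'
from h import *
c=cap('wrist')
q=pts(c,[(u,v) for v in range(384) for u in range(512)])
for n,z0,z1 in(('tab',.08,.095),('bar',.031,.04)):
    p=q[(q[:,2]>z0)&(q[:,2]<z1)&(np.hypot(q[:,0]-.66,q[:,1]+.07)<.14)]
    if len(p)>20:print(n,len(p),np.median(p,0),p.min(0),p.max(0),cv2.minAreaRect((p[:,:2]*1000).astype(np.float32)))
go(.655,-.110,.047,74.28)
E
```

```text
time: 2.08
eef_pos: [0.654, -0.1124, 0.1513]
tcp_rot: [0.797, 0.604, 0.0, 0.001]
contact_force: [-0.1, -0.2, 0.3]
opening: 0.601
finger_force: 0.0
tab 508 [ 0.65700003 -0.10782535  0.08813974] [ 0.64544895 -0.13786584  0.08128381] [ 0.66697022 -0.08382278  0.0902113 ] ((656.40576171875, -111.09880065917969), (55.071659088134766, 7.21675968170166), 74.12468719482422)
bar 2316 [ 0.67427717 -0.04962968  0.03530873] [ 0.64133933 -0.12056285  0.03101292] [0.69819227 0.02557994 0.03863959] ((674.4413452148438, -46.31324005126953), (147.88681030273438, 29.019315719604492), 74.17247009277344)
tool d cm [ 2.800e-01 -1.000e-02  1.046e+01] twist -0.04 tilt [ 1.6e-03 -9.0e-04 -1.0e+00] pos [ 0.6541 -0.1126  0.1516] ang 74.24 t 2.125 F [ 0.7 -0.3  0.8] open 0.6 0.0
```

```bash
python3 -m pendant '[{"dx":0.3,"dy":0,"dz":4,"twist":0},{"dx":0.3,"dy":0,"dz":8,"twist":0},{"dx":0.3,"dy":0,"dz":10.4,"twist":0},{"dx":0.3,"dy":0,"dz":10.4,"twist":0}]'; python3 -m pendant '[{"dx":0,"dy":0,"dz":0,"twist":0},{"dx":0,"dy":0,"dz":0,"twist":0},{"dx":0,"dy":0,"dz":0,"twist":0},{"dx":0,"dy":0,"dz":0,"twist":0},{"dx":0,"dy":0,"dz":0,"twist":0},{"dx":0,"dy":0,"dz":0,"twist":0}]' 0 20;  python3 -c "
from h import *
go(.655,-.11,.047,74.28)"
```

```text
time: 2.62
eef_pos: [0.6531, -0.1089, 0.0447]
tcp_rot: [0.797, 0.603, -0.001, -0.002]
contact_force: [-0.6, 0.6, 0.6]
opening: 0.601
finger_force: 0.0
time: 3.38
eef_pos: [0.656, -0.1089, 0.0485]
tcp_rot: [0.797, 0.604, 0.001, 0.001]
contact_force: [-1.6, -0.5, 6.1]
opening: 0.087
finger_force: 24.9
tool d cm [-0.13 -0.06  0.15] twist 0.07 tilt [ 0.0023 -0.0014 -1.    ] pos [ 0.656  -0.1089  0.0485] ang 74.35 t 3.375 F [-1.6 -0.5  6.1] open 0.087 24.862068593502045
```

```bash
python3 -m pendant '[{"dx":0,"dy":0,"dz":0,"twist":0},{"dx":0,"dy":0,"dz":0,"twist":0},{"dx":0,"dy":0,"dz":0,"twist":0},{"dx":0,"dy":0,"dz":0,"twist":0}]' 0 110; python3 -c "
from h import *
go(.655,-.11,.1,74.28)"; python3 -m pendant '[{"dx":0,"dy":0,"dz":-1,"twist":0},{"dx":0,"dy":0,"dz":-3,"twist":0},{"dx":0,"dy":0,"dz":-6,"twist":0},{"dx":0,"dy":0,"dz":-6,"twist":0},{"dx":0,"dy":0,"dz":-6,"twist":0}]';python3 -c "
from h import *
g=np.array([.4596,.0935]);u=np.array([-.1045,.9945])
p=g-.30*u
go(p[0],p[1],.105,96)"
```

```text
time: 3.88
eef_pos: [0.6563, -0.1091, 0.0488]
tcp_rot: [0.797, 0.604, 0.001, 0.002]
contact_force: [-0.9, -0.5, 7.3]
opening: 0.062
finger_force: 111.3
tool d cm [-0.13 -0.08 -5.12] twist 0.06 tilt [ 0.0033 -0.0017 -1.    ] pos [ 0.6563 -0.1091  0.0488] ang 74.34 t 3.875 F [-0.9 -0.5  7.3] open 0.062 111.32989168167114
time: 4.5
eef_pos: [0.6544, -0.1081, 0.1058]
tcp_rot: [0.797, 0.604, -0.0, -0.0]
contact_force: [-0.0, 0.3, -1.6]
opening: 0.063
finger_force: 110.3
tool d cm [-13.73 -13.12   0.1 ] twist -21.66 tilt [-1.e-03  4.e-04 -1.e+00] pos [ 0.6544 -0.1081  0.1058] ang 74.34 t 4.5 F [-0.   0.3 -1.6] open 0.063 110.31629920005798
```

```bash
python3 -m pendant '[{"dx":-2.5,"dy":-2.5,"dz":0,"twist":-3},{"dx":-5.5,"dy":-5.3,"dz":0,"twist":-9},{"dx":-8.7,"dy":-8.3,"dz":0,"twist":-15},{"dx":-12,"dy":-11.4,"dz":0,"twist":-20},{"dx":-13.5,"dy":-13,"dz":0,"twist":-21.7},{"dx":-13.7,"dy":-13.1,"dz":0,"twist":-21.7},{"dx":-13.7,"dy":-13.1,"dz":0,"twist":-21.7},{"dx":-13.7,"dy":-13.1,"dz":0,"twist":-21.7}]'; python3 - <<'E'
from h import *
g=np.array([.4596,.0935]);u=np.array([-.1045,.9945])
p=g-.30*u
go(p[0],p[1],.049,96)
w=cap('wrist');t=cap('top')
cv2.imwrite('pics/5.png',cv2.resize(w['img'],(800,600))[:,:,::-1])
im=t['img'][160:300,150:360]
cv2.imwrite('pics/6.png',cv2.resize(im,None,fx=3.8,fy=3.8,interpolation=cv2.INTER_CUBIC)[:,:,::-1])
E
```

```text
time: 5.5
eef_pos: [0.4923, -0.2044, 0.1061]
tcp_rot: [0.669, 0.744, 0.0, -0.0]
contact_force: [0.7, -0.3, -0.9]
opening: 0.068
finger_force: 110.3
tool d cm [-0.03 -0.14  5.71] twist 0.07 tilt [-1.e-04  3.e-04 -1.e+00] pos [ 0.4923 -0.2044  0.1061] ang 96.07 t 5.5 F [ 0.7 -0.3 -0.9] open 0.068 110.27073740959167
```

View pics/5.png

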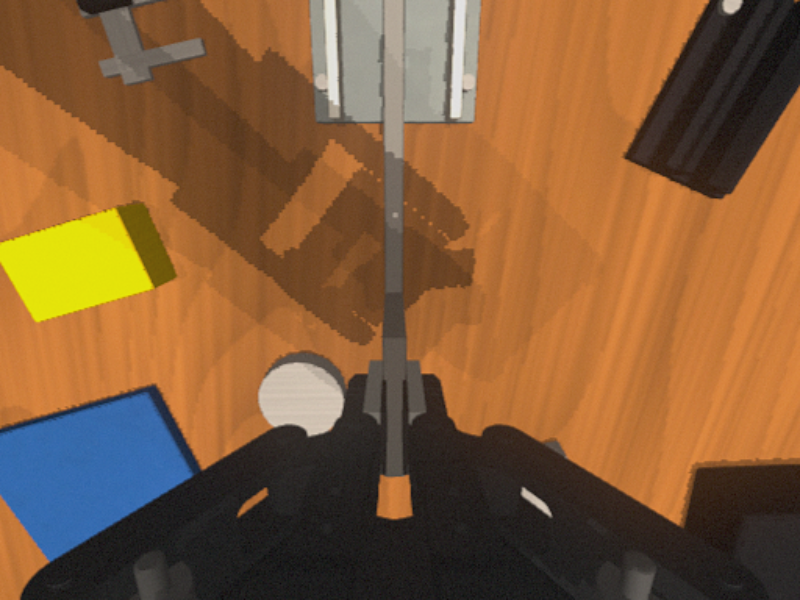

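View pics/6.png

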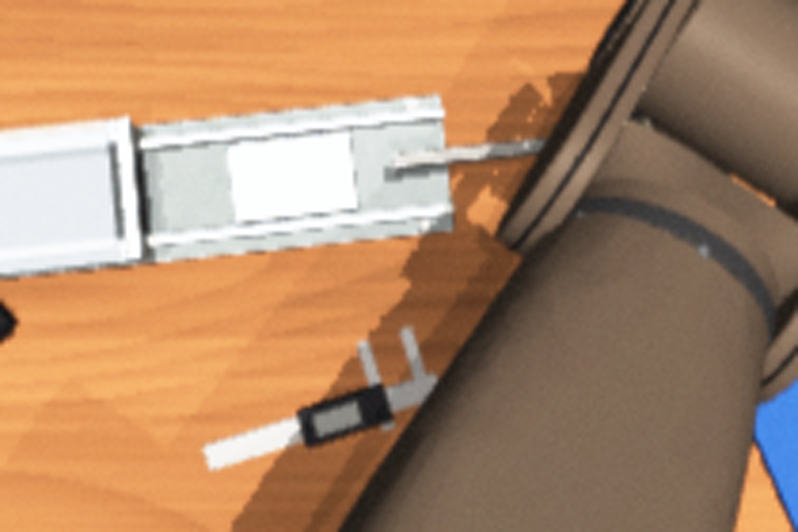

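The wrist view shows the blade gripped straight (column 393), centred between the rails (333 and 458). The top view shows the nose at about (388,162), behind the sample's tail at (355,175).

```bash
python3 - <<'E'
from h import *
np.set_printoptions(precision=4,suppress=True)
g=np.array([.4596,.0935]);u=np.array([-.1045,.9945]);v=np.array([.9945,.1045])
for n in('wrist','top'):
    c=dict(np.load(f'pics/{n}.npz'))
    q=pts(c,[(a,b) for b in range(384) for a in range(512)])
    Y=(q[:,:2]-g)@u;X=(q[:,:2]-g)@v
    for y in np.arange(-.27,-.14,.02):
        m=(abs(X)<.02)&(Y>y)&(Y<y+.02)&(q[:,2]>.075)&(q[:,2]<.12)
        if m.sum()>3:print(n,y.round(3),m.sum(),'X',np.median(X[m]).round(4),'z',np.median(q[m,2]).round(4),'Ymax',Y[m].max().round(4))
    # rails
    for y in(-.19,-.17,-.15,-.1):
        m=(abs(X)<.05)&(Y>y-.01)&(Y<y+.01)&(q[:,2]>.025)&(q[:,2]<.034)&(abs(X)>.026)
        a=X[m];
        if m.sum()>5:print(n,'rails',y,np.median(a[a>0]),np.median(a[a<0]))
E
```

```text
wrist -0.27 340 X 0.002 z 0.0933 Ymax -0.25
wrist -0.25 407 X 0.0019 z 0.0933 Ymax -0.2301
wrist -0.23 434 X 0.0019 z 0.0933 Ymax -0.21
wrist -0.21 471 X 0.0019 z 0.0934 Ymax -0.1902
wrist -0.19 521 X 0.0019 z 0.0933 Ymax -0.17
wrist -0.17 136 X 0.0016 z 0.0933 Ymax -0.1651
wrist rails -0.19 0.03403272252871947 -0.02920038474913705
wrist rails -0.17 0.034053622531895984 -0.029290634200698877
wrist rails -0.15 0.03400629461142609 -0.029268774239440586
top -0.25 32 X -0.0001 z 0.094 Ymax -0.2303
top -0.23 34 X -0.0001 z 0.0937 Ymax -0.21
top -0.21 33 X -0.0006 z 0.0934 Ymax -0.1905
top -0.19 33 X -0.0001 z 0.0938 Ymax -0.1701
top -0.17 21 X -0.0006 z 0.093 Ymax -0.1582
top rails -0.19 0.03207751168232019 -0.03136912013208537
top rails -0.17 0.03257983066132897 -0.0314510629349733
top rails -0.15 0.03246430779305617 -0.031679627013097095
top rails -0.1 0.032262879780320136 -0.03154405567579251
```

```bash
python3 -m pendant '[{"dx":0,"dy":0,"dz":2,"twist":0},{"dx":0,"dy":0,"dz":4.2,"twist":0},{"dx":0,"dy":0,"dz":5.4,"twist":0},{"dx":0,"dy":0,"dz":5.5,"twist":0},{"dx":0,"dy":0,"dz":5.5,"twist":0}]'; python3 -m pendant '[{"dx":0.4,"dy":0,"dz":0,"twist":0},{"dx":1,"dy":0,"dz":0,"twist":0},{"dx":1.5,"dy":0,"dz":0,"twist":0},{"dx":2,"dy":0,"dz":0,"twist":0},{"dx":2.4,"dy":0,"dz":0,"twist":0},{"dx":2.9,"dy":0,"dz":0,"twist":0},{"dx":3.5,"dy":0,"dz":0,"twist":0},{"dx":4.2,"dy":0,"dz":0,"twist":0},{"dx":4.9,"dy":0,"dz":0,"twist":0},{"dx":5.5,"dy":0,"dz":0,"twist":0}]'; python3 - <<'E'
from h import *
g=np.array([.4596,.0935]);u=np.array([-.1045,.9945]);p=g-.06*u
go(p[0],p[1],.05,96)
E
```

```text
time: 6.22
eef_pos: [0.4923, -0.2051, 0.052]
tcp_rot: [0.669, 0.743, 0.0, 0.001]
contact_force: [0.0, 1.0, -1.3]
opening: 0.059
finger_force: 110.2
time: 7.48
eef_pos: [0.486, -0.1498, 0.0514]
tcp_rot: [0.669, 0.743, 0.0, 0.0]
contact_force: [0.8, -3.0, 0.2]
opening: 0.064
finger_force: 110.4
tool d cm [18.47 -0.08  0.14] twist 0.03 tilt [ 3.e-04 -3.e-04 -1.e+00] pos [ 0.486  -0.1498  0.0514] ang 96.03 t 7.475 F [ 0.8 -3.   0.2] open 0.064 110.36613821983337
```

```bash
python3 -m pendant '[{"dx":0.6,"dy":0,"dz":0,"twist":0},{"dx":1.3,"dy":0,"dz":0,"twist":0},{"dx":2,"dy":0,"dz":0,"twist":0},{"dx":2.7,"dy":0,"dz":0,"twist":0},{"dx":3.4,"dy":0,"dz":0,"twist":0},{"dx":4.1,"dy":0,"dz":0,"twist":0},{"dx":4.8,"dy":0,"dz":0,"twist":0},{"dx":5.5,"dy":0,"dz":0,"twist":0},{"dx":6.2,"dy":0,"dz":0,"twist":0},{"dx":7,"dy":0,"dz":0,"twist":0}]'; python3 -m pendant '[{"dx":0.7,"dy":0,"dz":0,"twist":0},{"dx":1.4,"dy":0,"dz":0,"twist":0},{"dx":2.1,"dy":0,"dz":0,"twist":0},{"dx":2.8,"dy":0,"dz":0,"twist":0},{"dx":3.5,"dy":0,"dz":0,"twist":0},{"dx":4.2,"dy":0,"dz":0,"twist":0},{"dx":4.9,"dy":0,"dz":0,"twist":0},{"dx":5.6,"dy":0,"dz":0,"twist":0},{"dx":6.1,"dy":0,"dz":0,"twist":0},{"dx":6.4,"dy":0,"dz":0,"twist":0}]'; python3 - <<'E'
from h import *
g=np.array([.4596,.0935]);u=np.array([-.1045,.9945]);p=g-.06*u
go(p[0],p[1],.05,96)
c=cap('top');s=cap('side')
a=cv2.resize(c['img'][175:245,85:295],(790,263),interpolation=cv2.INTER_CUBIC)
b=cv2.resize(s['img'][185:360,170:320],(390,330) if 0 else (385,330),interpolation=cv2.INTER_CUBIC)
o=np.zeros((600,800,3),np.uint8);o[:263,:790]=a;o[265:595,:385]=b
cv2.imwrite('pics/7.png',o[:,:,::-1])
E
```

```text
time: 8.72
eef_pos: [0.4789, -0.0807, 0.0517]
tcp_rot: [0.669, 0.743, -0.0, 0.001]
contact_force: [0.5, -5.5, 1.0]
opening: 0.061
finger_force: 110.5
time: 9.98
eef_pos: [0.4718, -0.0168, 0.0514]
tcp_rot: [0.669, 0.743, -0.0, 0.0]
contact_force: [0.2, -4.6, 0.7]
opening: 0.059
finger_force: 110.5
tool d cm [ 5.09 -0.05  0.14] twist 0.06 tilt [-2.e-04 -6.e-04 -1.e+00] pos [ 0.4718 -0.0168  0.0514] ang 96.06 t 9.975 F [ 0.2 -4.6  0.7] open 0.059 110.48347234725952
```

View pics/7.png

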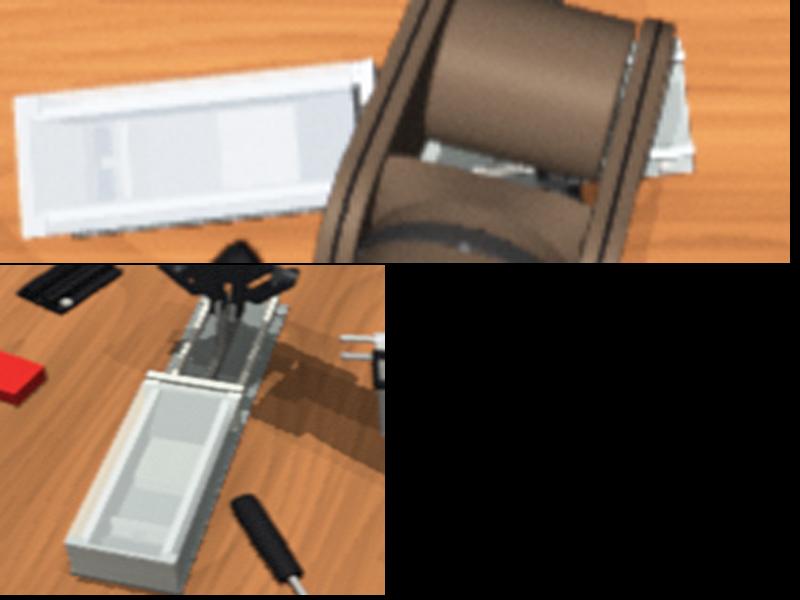

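The sample is under the hood, its head at (218,145) in the crop, and the plate face is at (130,160), about 57 mm further on. I'll go on 5 cm, then feel for the plate.

```bash
python3 -m pendant '[{"dx":0.5,"dy":0,"dz":0,"twist":0},{"dx":1.1,"dy":0,"dz":0,"twist":0},{"dx":1.7,"dy":0,"dz":0,"twist":0},{"dx":2.3,"dy":0,"dz":0,"twist":0},{"dx":2.9,"dy":0,"dz":0,"twist":0},{"dx":3.5,"dy":0,"dz":0,"twist":0},{"dx":4,"dy":0,"dz":0,"twist":0},{"dx":4.4,"dy":0,"dz":0,"twist":0},{"dx":4.7,"dy":0,"dz":0,"twist":0},{"dx":5,"dy":0,"dz":0,"twist":0}]'; for i in 1; do python3 -m pendant '[{"dx":0.1,"dy":0,"dz":0,"twist":0},{"dx":0.2,"dy":0,"dz":0,"twist":0},{"dx":0.3,"dy":0,"dz":0,"twist":0}]'; python3 -m pendant '[{"dx":0.1,"dy":0,"dz":0,"twist":0},{"dx":0.2,"dy":0,"dz":0,"twist":0},{"dx":0.3,"dy":0,"dz":0,"twist":0}]'; done
```

```text
time: 11.32
eef_pos: [0.4664, 0.0327, 0.0513]
tcp_rot: [0.669, 0.743, -0.0, -0.0]
contact_force: [0.7, -6.3, 0.9]
opening: 0.057
finger_force: 110.5
time: 11.7
eef_pos: [0.466, 0.0357, 0.0512]
tcp_rot: [0.669, 0.743, -0.0, -0.0]
contact_force: [0.6, -5.7, 0.3]
opening: 0.064
finger_force: 110.5
time: 12.08
eef_pos: [0.4661, 0.0377, 0.0516]
tcp_rot: [0.668, 0.744, -0.001, 0.001]
contact_force: [0.5, -9.3, 2.8]
opening: 0.064
finger_force: 110.7
```

```bash
python3 -m pendant '[{"dx":0.1,"dy":0,"dz":0,"twist":0},{"dx":0.2,"dy":0,"dz":0,"twist":0},{"dx":0.3,"dy":0,"dz":0,"twist":0},{"dx":0.3,"dy":0,"dz":0,"twist":0}]';  python3 -m pendant '[{"dx":0.1,"dy":0,"dz":0,"twist":0},{"dx":0.2,"dy":0,"dz":0,"twist":0},{"dx":0.3,"dy":0,"dz":0,"twist":0},{"dx":0.3,"dy":0,"dz":0,"twist":0}]'
```

```text
time: 12.58
eef_pos: [0.4661, 0.0402, 0.0518]
tcp_rot: [0.668, 0.744, -0.001, 0.001]
contact_force: [0.2, -8.9, 2.5]
opening: 0.062
finger_force: 110.7
time: 13.08
eef_pos: [0.466, 0.0427, 0.052]
tcp_rot: [0.668, 0.744, -0.001, 0.002]
contact_force: [0.3, -11.2, 2.5]
opening: 0.062
finger_force: 110.8
```

```bash
python3 -m pendant '[{"dx":0.1,"dy":0,"dz":0,"twist":0},{"dx":0.2,"dy":0,"dz":0,"twist":0},{"dx":0.3,"dy":0,"dz":0,"twist":0},{"dx":0.3,"dy":0,"dz":0,"twist":0}]'; python3 - <<'E'
from h import *
t=cap('top')
im=t['img'][180:240,85:190]
cv2.imwrite('pics/8.png',cv2.resize(im,None,fx=7,fy=7,interpolation=cv2.INTER_CUBIC)[:,:,::-1])
E
```

```text
time: 13.58
eef_pos: [0.4659, 0.0452, 0.0521]
tcp_rot: [0.668, 0.744, -0.002, 0.002]
contact_force: [-0.1, -12.5, 2.7]
opening: 0.059
finger_force: 110.8
```

View pics/8.png

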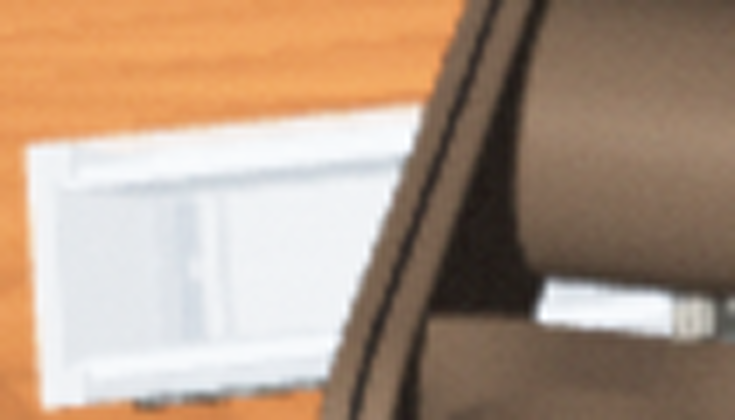

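The plate face has moved from about (128) to (118) on the same scale, some 6-8 mm, with the force at 12.5 N, so it is pressed in. Now I'll draw the blade out.

```bash
python3 -m pendant '[{"dx":-0.3,"dy":0,"dz":0,"twist":0},{"dx":-0.6,"dy":0,"dz":0,"twist":0},{"dx":-1,"dy":0,"dz":0,"twist":0},{"dx":-1.5,"dy":0,"dz":0,"twist":0},{"dx":-2.2,"dy":0,"dz":0,"twist":0},{"dx":-3.2,"dy":0,"dz":0,"twist":0},{"dx":-4.4,"dy":0,"dz":0,"twist":0},{"dx":-5.6,"dy":0,"dz":0,"twist":0},{"dx":-6.8,"dy":0,"dz":0,"twist":0},{"dx":-8,"dy":0,"dz":0,"twist":0}]'; python3 -m pendant '[{"dx":-1.2,"dy":0,"dz":0,"twist":0},{"dx":-2.4,"dy":0,"dz":0,"twist":0},{"dx":-3.6,"dy":0,"dz":0,"twist":0},{"dx":-4.8,"dy":0,"dz":0,"twist":0},{"dx":-6,"dy":0,"dz":0,"twist":0},{"dx":-7.5,"dy":0,"dz":0,"twist":0},{"dx":-9,"dy":0,"dz":0,"twist":0},{"dx":-10.5,"dy":0,"dz":0,"twist":0},{"dx":-11.5,"dy":0,"dz":0,"twist":0},{"dx":-11.8,"dy":0,"dz":0,"twist":0}]'; python3 -m pendant '[{"dx":0,"dy":0,"dz":-2,"twist":0},{"dx":0,"dy":0,"dz":-4.5,"twist":0},{"dx":0,"dy":0,"dz":-5.5,"twist":0},{"dx":0,"dy":0,"dz":-5.5,"twist":0},{"dx":0,"dy":0,"dz":-5.5,"twist":0}]'; python3 - <<'E'
from h import *
go(.6545,-.1082,.106,74.34)
w=cap('wrist')
cv2.imwrite('pics/9.png',cv2.resize(w['img'],(800,600))[:,:,::-1])
q=pts(w,[(a,b) for b in range(384) for a in range(512)])
g=np.array([.4596,.0935]);u=np.array([-.1045,.9945]);v=np.array([.9945,.1045])
Y=(q[:,:2]-g)@u;X=(q[:,:2]-g)@v
for y in np.arange(-.17,-.03,.02):
    m=(abs(X)<.02)&(Y>y)&(Y<y+.02)&(q[:,2]>.075)&(q[:,2]<.12)
    if m.sum()>3:print(y.round(3),m.sum(),'X',np.median(X[m]).round(4),'z',np.median(q[m,2]).round(4),'Ymax',Y[m].max().round(4))
E
```

```text
time: 14.88
eef_pos: [0.4741, -0.0331, 0.0518]
tcp_rot: [0.669, 0.743, 0.0, 0.001]
contact_force: [0.7, -0.3, -1.5]
opening: 0.061
finger_force: 110.0
time: 16.12
eef_pos: [0.486, -0.1499, 0.0514]
tcp_rot: [0.669, 0.743, 0.0, -0.0]
contact_force: [0.6, 0.1, -0.9]
opening: 0.057
finger_force: 110.2
time: 16.75
eef_pos: [0.4851, -0.1487, 0.1052]
tcp_rot: [0.669, 0.743, -0.0, -0.001]
contact_force: [0.5, -0.0, -0.6]
opening: 0.064
finger_force: 110.3
tool d cm [ 2.24 17.27 -0.1 ] twist 21.7 tilt [-0.0017  0.001  -1.    ] pos [ 0.4851 -0.1487  0.1052] ang 96.04 t 16.75 F [ 0.5 -0.  -0.6] open 0.064 110.2865195274353
-0.17 441 X 0.0006 z 0.0925 Ymax -0.1504
-0.15 482 X 0.0006 z 0.0925 Ymax -0.1301
-0.13 561 X 0.0006 z 0.0926 Ymax -0.1101
-0.11 21 X 0.0011 z 0.0926 Ymax -0.1091
```

View pics/9.png

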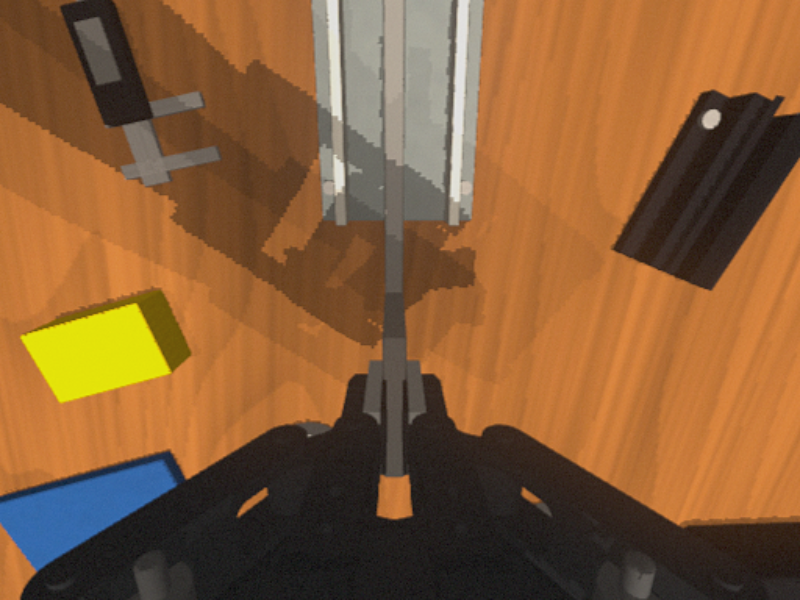

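The wrist view shows the blade still level and centred, drawn back clear of the gate, and the empty holder at (710,190). I'll go back to the slot.

```bash
python3 -m pendant '[{"dx":0.3,"dy":2.5,"dz":0,"twist":2},{"dx":0.7,"dy":6,"dz":0,"twist":7},{"dx":1.2,"dy":10,"dz":0,"twist":12},{"dx":1.7,"dy":14,"dz":0,"twist":18},{"dx":2.1,"dy":16.5,"dz":0,"twist":21},{"dx":2.2,"dy":17.4,"dz":0,"twist":21.7},{"dx":2.2,"dy":17.4,"dz":0,"twist":21.7},{"dx":2.2,"dy":17.4,"dz":0,"twist":21.7}]'; python3 - <<'E'
from h import *
go(.656,-.1088,.106,74.3)
w=cap('wrist')
o=cv2.resize(w['img'][0:200,150:420],(800,593),interpolation=cv2.INTER_CUBIC)
cv2.imwrite('pics/10.png',o[:,:,::-1])
q=pts(w,[(a,b) for b in range(384) for a in range(512)])
g=np.array([.656,-.1088]);a=np.radians(74.3);u=np.array([np.cos(a),np.sin(a)]);v=np.array([u[1],-u[0]])
Y=(q[:,:2]-g)@u;X=(q[:,:2]-g)@v
for y in np.arange(-.02,.15,.02):
    b=(Y>y)&(Y<y+.02)
    m=b&(abs(X)<.02)&(q[:,2]>.075);h=b&(abs(X)<.05)&(q[:,2]>.028)&(q[:,2]<.045);f=b&(abs(X)<.012)&(q[:,2]<.024)&(q[:,2]>.006)
    print(y.round(2),'blade',m.sum(),np.median(X[m]).round(4),np.median(q[m,2]).round(4),'hold',h.sum(),np.percentile(X[h],[1,99]).round(4) if h.sum()>20 else '','floor',f.sum(),np.percentile(X[f],[5,95]).round(4) if f.sum()>10 else '')
E
```

```text
time: 17.8
eef_pos: [0.6555, -0.1092, 0.1058]
tcp_rot: [0.797, 0.604, -0.001, -0.001]
contact_force: [-0.5, 0.1, -1.5]
opening: 0.064
finger_force: 110.2
tool d cm [ 0.05  0.04 -0.02] twist 0.03 tilt [-1.5e-03  3.0e-04 -1.0e+00] pos [ 0.6555 -0.1092  0.1058] ang 74.33 t 17.8 F [-0.5  0.1 -1.5] open 0.064 110.2344810962677
-0.02 blade 785 0.0012 0.1641 hold 235 [-0.0204  0.0213] floor 0 
0.0 blade 14952 0.0007 0.207 hold 580 [-0.0201  0.0212] floor 0 
0.02 blade 803 0.0006 0.1177 hold 622 [-0.0198  0.0212] floor 0 
0.04 blade 369 0.0005 0.093 hold 678 [-0.02    0.0216] floor 0 
0.06 blade 1195 0.0008 0.2696 hold 733 [-0.0196  0.0218] floor 0 
0.08 blade 457 0.0005 0.093 hold 401 [-0.0199  0.0216] floor 3 
0.1 blade 524 0.0008 0.0929 hold 0  floor 0 
0.12 blade 407 0.0005 0.0929 hold 0  floor 0 
0.14 blade 0 nan nan hold 0  floor 0
  return _methods._mean(a, axis=axis, dtype=dtype,
  ret = ret.dtype.type(ret / rcount)
```

View pics/10.png

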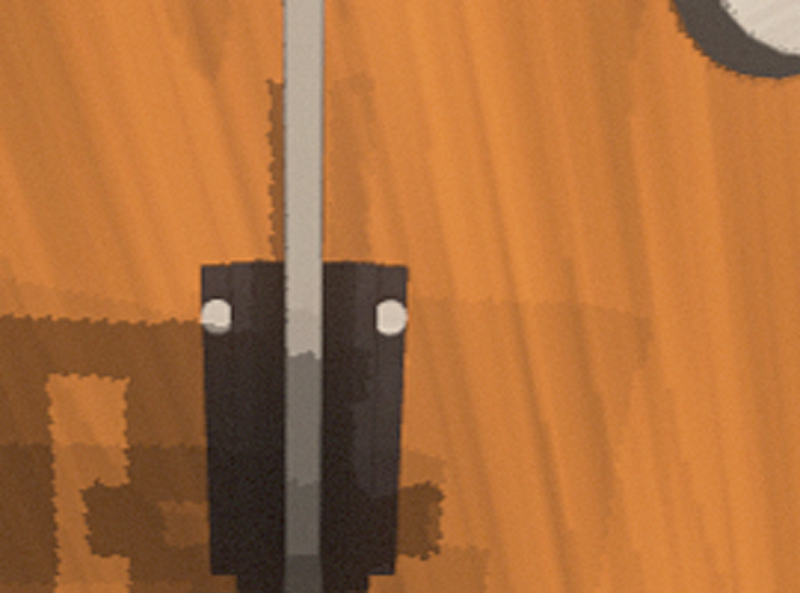

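The blade is centred over the slot (blade column 304, holder 203 to 406), within about 0.3 mm. I'll lower it.

```bash
python3 -m pendant '[{"dx":0,"dy":0,"dz":1.5,"twist":0},{"dx":0,"dy":0,"dz":3,"twist":0},{"dx":0,"dy":0,"dz":4,"twist":0},{"dx":0,"dy":0,"dz":4.6,"twist":0},{"dx":0,"dy":0,"dz":5,"twist":0},{"dx":0,"dy":0,"dz":5.2,"twist":0},{"dx":0,"dy":0,"dz":5.2,"twist":0}]'; python3 -m pendant '[{"dx":0,"dy":0,"dz":0.15,"twist":0},{"dx":0,"dy":0,"dz":0.3,"twist":0},{"dx":0,"dy":0,"dz":0.4,"twist":0},{"dx":0,"dy":0,"dz":0.4,"twist":0}]'
```

```text
time: 18.73
eef_pos: [0.6568, -0.109, 0.0545]
tcp_rot: [0.797, 0.604, 0.0, 0.0]
contact_force: [-0.9, 0.0, -1.2]
opening: 0.059
finger_force: 110.3
time: 19.23
eef_pos: [0.6565, -0.109, 0.0502]
tcp_rot: [0.797, 0.604, -0.0, -0.0]
contact_force: [1.3, 0.2, -1.1]
opening: 0.062
finger_force: 110.3
```

```bash
python3 -m pendant '[{"dx":0,"dy":0,"dz":0.1,"twist":0},{"dx":0,"dy":0,"dz":0.2,"twist":0},{"dx":0,"dy":0,"dz":0.2,"twist":0}]'; python3 -m pendant '[{"dx":0,"dy":0,"dz":0.1,"twist":0},{"dx":0,"dy":0,"dz":0.1,"twist":0},{"dx":0,"dy":0,"dz":0.1,"twist":0}]'
```

```text
time: 19.6
eef_pos: [0.6568, -0.1091, 0.0488]
tcp_rot: [0.797, 0.604, 0.0, 0.0]
contact_force: [-0.8, 0.7, 1.6]
opening: 0.063
finger_force: 110.7
time: 19.98
eef_pos: [0.657, -0.1092, 0.0488]
tcp_rot: [0.797, 0.604, 0.0, 0.0]
contact_force: [-1.9, 0.6, 5.6]
opening: 0.057
finger_force: 111.4
```

```bash
python3 -m pendant '[{"dx":0,"dy":0,"dz":0,"twist":0},{"dx":0,"dy":0,"dz":0,"twist":0},{"dx":0,"dy":0,"dz":0,"twist":0},{"dx":0,"dy":0,"dz":0,"twist":0},{"dx":0,"dy":0,"dz":0,"twist":0}]' 50 20; python3 -m pendant '[{"dx":0,"dy":0,"dz":-2,"twist":0},{"dx":0,"dy":0,"dz":-5,"twist":0},{"dx":0,"dy":0,"dz":-9,"twist":0},{"dx":-5,"dy":0,"dz":-13,"twist":0},{"dx":-10,"dy":0,"dz":-15,"twist":0},{"dx":-15,"dy":0,"dz":-15,"twist":0},{"dx":-20,"dy":0,"dz":-15,"twist":0},{"dx":-20,"dy":0,"dz":-15,"twist":0}]'; python3 - <<'E'
from h import *
t=cap('top');s=cap('side');c=t
P=pts(c,[(u,v) for v in range(384) for u in range(512)]).reshape(384,512,3)
for n,a in dict(tab=(.07,.1,108,155,215,300),bar=(.031,.042,108,155,214,300)).items():
    q=P[a[2]:a[3],a[4]:a[5]].reshape(-1,3);q=q[(q[:,2]>a[0])&(q[:,2]<a[1])]
    print(n,len(q),np.median(q,0),cv2.minAreaRect((q[:,:2]*1000).astype(np.float32)))
o=np.zeros((600,800,3),np.uint8)
a=cv2.resize(t['img'][100:245,85:295],(430,297),interpolation=cv2.INTER_CUBIC)
b=cv2.resize(s['img'][150:360,160:320],(370,486),interpolation=cv2.INTER_CUBIC)
o[:297,:430]=a;o[:486,430:]=b
a=cv2.resize(t['img'][180:240,85:195],(430,235),interpolation=cv2.INTER_CUBIC);o[300:535,:430]=a
cv2.imwrite('pics/11.png',o[:,:,::-1])
E
```

```text
time: 20.6
eef_pos: [0.6566, -0.109, 0.0472]
tcp_rot: [0.797, 0.604, -0.0, -0.0]
contact_force: [-0.0, -0.3, -0.3]
opening: 0.5
finger_force: 0.0
time: 21.6
eef_pos: [0.6017, -0.3051, 0.1992]
tcp_rot: [0.798, 0.602, 0.0, 0.001]
contact_force: [1.8, 0.9, -0.1]
opening: 0.497
finger_force: 0.0
tab 119 [ 0.65349782 -0.10917299  0.08781492] ((654.9507446289062, -109.14070129394531), (54.24237060546875, 8.279038429260254), 74.1835708618164)
bar 384 [ 0.6703318  -0.05229442  0.03530427] ((664.5386352539062, -62.521583557128906), (187.408447265625, 38.77421188354492), 66.7350082397461)
```

View pics/11.png

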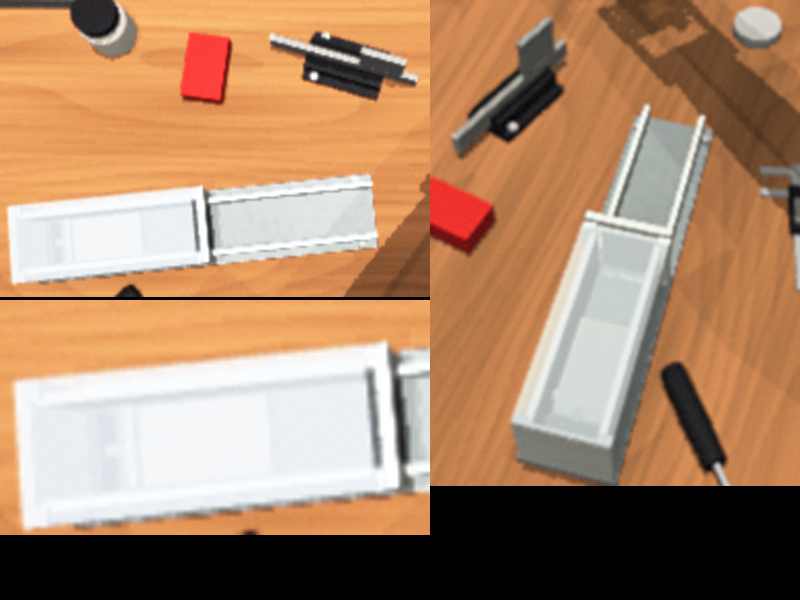

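The picture shows the sample in the hood against the plate (140-270, 430), the flap shut at (375,420), and the blade back upright in its slot (340,62). Tab height and heading match the start (z 0.0878 m, 74.2°), so I'm handing in.

```bash
python3 -c "
from plant import ctrl
print(ctrl.sign_off())"
```

```text
the job is handed in; nothing more can be done
None
```

I pushed the sample through the flap and pressed the sprung plate in by an estimated 6–8 mm. The flap then fell shut, the blade is back home in its slot and released, the disc, square plate and jar were not touched, and the job was handed in at about 22 s.

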